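# Put the washed change parts back in their nests

### The arm

A 6-joint arm with a two-finger parallel gripper is mounted at the origin on the work surface. World frame = base frame: x ahead of the robot, y to its left, z up, the work surface at z = 0. Lengths are in m, angles in rad, forces in N, time in s.
With the tool pointing down it reaches from about 0.275 to 0.875 m from the base axis. Payload 12.5 kg.
Tool frame: the origin (TCP) lies on the centre line of the jaws, within the pads' length; the fingertips stand 8 mm ahead of it and the grasp point (between the pads) lies 11 mm behind it; z points along the fingers, x is the direction in which the jaws open and shut, and the axes are right-handed (so a half turn about z gives the same grasp; the last joint's range is limited). The gripper opens to 85 mm and grips with 20 to 120 N. Pads are 22 mm wide; open, the fingers measure 114 mm over their backs; the gripper's body (76 mm by 85 mm) begins 54 mm behind the grasp point. The pads swing forward as they close: fully open they stand 13 mm farther back than shut.
Start: joints at [1.177, 0.351, 1.652, -0, 1.139, -0.085], TCP at [0.167, 0.524, 0.239] pointing down, gripper open.
Joint ranges: [-2.75, 2.75], [-0.79, 2.1], [0.01, 2.65], [-1.57, 4.71], [0.07, 3.14], [-2.87, 2.87]. Speed limits (rad/s): [2.22, 2.22, 2.79, 3.14, 3.14, 3.14].

### API

Orientations are given as a unit quaternion [w, x, y, z].
In Python, from cell import ctrl gives the robot as it stands.
- The arm moves only by the shell command python3 -m pendant 'ROWS'. ROWS is text: rows parted by semicolons, each of 7 numbers parted by spaces: the shift along the tool's x, y, z in m, then the turn, a rotation vector about the tool's x, y, z in degrees, then the opening, from 0 (shut) to 1 (fully open). In form: x y z ax ay az claw; .... A call has 1 to 8 rows; each row shifts and turns the pose as measured when the row begins, along the tool's axes as they then stand; what a row does not reach is not made up. A row lasts 1/8 s, in which the tool goes at most 62.5 mm and 10.7 degrees, less where a joint would pass 70% of its speed; a pose out of reach is approached as far as the arm can. A call with a gripper value outside its range is refused whole. The fingers move at their own pace and stop on an object; the grip force is fixed at half the most. Time passes only in rows, so rows that do not move let the fingers close. It gives the time, the measured TCP pose, the force and the opening at its end, in the units of the state.
- ctrl.get_state(): the state, without advancing time (a new reading comes with each control period).
- ctrl.read_camera(name): name is "scene" or "top" or "wrist"; returns a dict with "img" (480x640x3 uint8, red, green, blue), "fovy" (degrees; the focal length in pixels is half the picture's height over the tangent of half this angle, whatever the lens; pixels are square), "cx", "cy" (the principal point, pixels), "R" (3x3) and "t" (3): a world point X has camera coordinates R X + t; the wrist camera has in their place "T_tool_cam" (4x4, takes a point from camera to tool coordinates, whose origin is the TCP and whose axes are the tool frame's). Camera axes: x right, y down, z forward; pixel columns grow to the right and rows downward; lengths in m; the calibration is good to about 2 mm. A picture is of the moment at which its call begins: read the wrist's pose just before it. There is no depth.
- ctrl.hand_in(): hands the job in, once; it reports no verdict.
The state is a dict: "t": time; "joint_pos": joint angles; "joint_vel": joint speeds; "tau": joint torques, N m; "tcp_pos": TCP position; "tcp_rot": TCP orientation; "ft_force": force on the tool from outside, world axes, zero at the start; "ft_torque": the same for the moment, N m; "gripper_width": opening from 0.0 (shut) to 1.0 (fully open).
Only numpy, scipy, OpenCV 4.12 (cv2) and the standard library are available. Lean on these libraries where they do the work, as an engineer would, in place of code of your own. Each camera call takes 0.05 s, during which the arm holds its last target. There are 200 camera calls.

### The job

The filling machine's five washed change parts stand in two piles on the bench. Take the piles apart and put each part, right way up and lying flat on the floor of the nest, into the one blue nest that matches its shape and size: large round drum, square block, medium round collar, oblong bar and small round knob. Set the parts down without dropping them, and let go of them all.

Things in the scene. Friction and masses are not known exactly. Their poses are not given: they have to be found in the camera images.
- drum: Large round drum, bare aluminium, with twelve small dark dots round its top; diameter 60 mm, 28 mm high, about 0.3 kg. Origin: centre of its underside; z up through its top. It is the bottom of one of the two piles (which pile varies).
- block: Square block, white plastic, four screw heads on top; 56 by 56 mm, 28 mm high, about 0.15 kg. x and y along its sides. Origin: centre of its underside; z up through its top. It is the bottom of the other pile.
- collar: Medium round collar, bare steel; diameter 44 mm, 26 mm high, about 0.2 kg. Origin: centre of its underside; z up through its top. At the start it lies on the drum or on the block, whichever does not carry the bar.
- bar: Oblong guide bar, bare steel, two dark holes on top; 60 mm along its x, 28 mm along its y, 26 mm high, about 0.25 kg. Origin: centre of its underside; z up through its top. At the start it lies on the drum or on the block, whichever does not carry the collar.
- knob: Small round knob, grey plastic; diameter 26 mm, 30 mm high, about 0.04 kg. Origin: centre of its underside; z up through its top. At the start it stands on the collar.
- nest_drum: Nest for the drum: the largest of the three round shallow dishes, 78 mm across inside. Origin: centre of its underside on the bench; z up. Fixed, blue; its floor lies 4 mm above the bench and its rim tops out at 10 mm (wall 4 mm thick).
- nest_block: Nest for the block: square shallow tray, 74 by 74 mm inside, sides along its x and y. Origin: centre of its underside on the bench; z up. Fixed, blue; its floor lies 4 mm above the bench and its rim tops out at 10 mm (wall 4 mm thick). The five nests stand in a rough arc beyond the piles, in any order, at least 130 mm from centre to centre.
- nest_collar: Nest for the collar: the middle-sized round shallow dish, 62 mm across inside. Origin: centre of its underside on the bench; z up. Fixed, blue; its floor lies 4 mm above the bench and its rim tops out at 10 mm (wall 4 mm thick).
- nest_bar: Nest for the bar: oblong shallow tray, 78 mm along its x by 46 mm along its y inside. Origin: centre of its underside on the bench; z up. Fixed, blue; its floor lies 4 mm above the bench and its rim tops out at 10 mm (wall 4 mm thick).
- nest_knob: Nest for the knob: the smallest round shallow dish, 44 mm across inside. Origin: centre of its underside on the bench; z up. Fixed, blue; its floor lies 4 mm above the bench and its rim tops out at 10 mm (wall 4 mm thick). Loose clutter near the piles and nests (spanner, rubber rings) is under 20 mm high; taller things (to 170 mm) stand outside.
Things that resemble listed ones, but are neither listed nor needed, are in the scene too. Leave any green or purple look-alike of the bar alone.

How it is judged:
By the outcome, as a careful person would: the job done as asked, in the order asked, and still so for the second after the job is handed in, with the robot touching nothing.
It also fails if it takes over 128 s, if anything falls off the work surface, if the arm or the gripper's body presses on something with over 40 N, if the wrist force passes 120 N, or if a joint passes its speed limit or range.

## Working session

There is one attempt and no reset: what is moved stays moved. The work goes in short steps, Python scripts to look and compute and a shell command to move; the robot and the scene stay as the last step left them, time stands still between calls to the robot, and variables do not carry over. Pictures are saved under pics/ and viewed, about 12 in all and at most 16, crops included, and the job is handed in when it is done.

```bash
mkdir -p pics; ls
python3 - <<'E'
from cell import ctrl
import cv2
s=ctrl.get_state(); print({k:(v if not hasattr(v,'round') else v) for k,v in s.items()})
for n in("top","scene"):
    c=ctrl.read_camera(n); cv2.imwrite(f"pics/{n}0.png",c["img"][:,:,::-1]); print(n,c["fovy"],c["cx"],c["cy"],c["R"],c["t"],[k for k in c])
E
```

```text
pics
{'t': 0.0, 'joint_pos': array([ 1.17741923e+00,  3.51284181e-01,  1.65239872e+00, -1.30485655e-05,
        1.13909251e+00, -8.46050063e-02]), 'joint_vel': array([-0.00144577,  0.00024739,  0.00028043,  0.00057841,  0.00052475,
       -0.0010344 ]), 'tau': array([ 2.16130593e-04, -5.06109345e+01, -2.91403216e+01, -1.35607816e-04,
        4.66626312e-03,  1.37663715e-06]), 'tcp_pos': array([0.16700141, 0.52370903, 0.23874179]), 'tcp_rot': array([ 3.12355554e-04,  8.07429057e-01,  5.89964379e-01, -5.02196083e-04]), 'ft_force': array([-0.29048727, -1.13633454, -0.56055922]), 'ft_torque': array([ 0.0013648 ,  0.00265868, -0.05207658]), 'gripper_width': 1.001807432065949}
top 54.458548789136 322.7936858984831 230.19437660377437 [[-2.02039442e-02 -9.99795731e-01  5.45334179e-04]
 [-9.98284432e-01  2.01434170e-02 -5.49766903e-02]
 [ 5.49544753e-02 -1.65514460e-03 -9.98487489e-01]] [-4.49917195e-04  5.14943942e-01  9.66804781e-01] ['img', 'fovy', 'cx', 'cy', 'R', 't']
scene 51.04161069803258 314.02397682534246 245.11431548301482 [[-0.73880098  0.67389547  0.00616486]
 [ 0.34999262  0.39148703 -0.85102472]
 [-0.57591517 -0.62658024 -0.52508944]] [ 0.35485732 -0.10560757  1.25642272] ['img', 'fovy', 'cx', 'cy', 'R', 't']
```

View pics/top0.png

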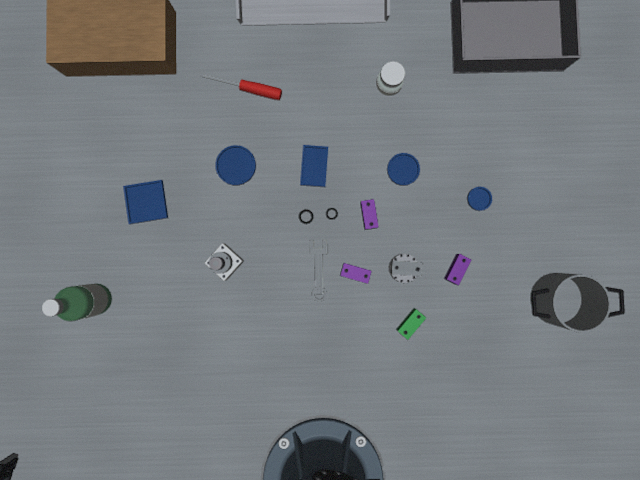

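View pics/scene0.png

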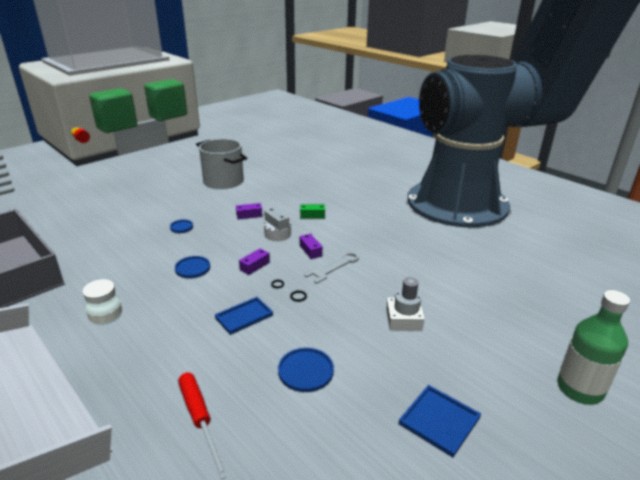

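Top view: nests are square (146,202), large round (236,165), oblong (314,166), medium round (403,169) and small round (480,198). The block+collar+knob pile is at (222,262), and the drum with a steel bar is at (405,268). The bar look-alikes are purple at (369,214), (356,273) and (458,269), and green at (411,324). The bare-steel one on the drum fits the description, so I'll confirm it in a crop.

```bash
cat > h.py <<'E'
import numpy as np, cv2
from cell import ctrl
from scipy.spatial.transform import Rotation as Ro
def pose():
    s=ctrl.get_state(); q=s["tcp_rot"]; return s["tcp_pos"],Ro.from_quat([q[1],q[2],q[3],q[0]]).as_matrix(),s
def cam(n):
    p,R,s=pose(); c=ctrl.read_camera(n)
    if n=="wrist":
        T=c["T_tool_cam"]; C=R@T[:3,3]+p; M=R@T[:3,:3]
    else: M=c["R"].T; C=-M@c["t"]
    f=240/np.tan(np.radians(c["fovy"])/2)
    c.update(C=C,M=M,f=f); return c
def w(c,u,v,z):
    d=c["M"]@np.array([(u-c["cx"])/c["f"],(v-c["cy"])/c["f"],1]); return c["C"]+d*(z-c["C"][2])/d[2]
def px(c,X):
    q=c["M"].T@(np.array(X)-c["C"]); return q[:2]/q[2]*c["f"]+[c["cx"],c["cy"]]
def go(x,y,z=None,yaw=None):
    """tool-frame shift to reach xyz; yaw=wanted world angle of tool x axis (deg, mod 180)"""
    p,R,s=pose(); z=p[2] if z is None else z
    d=R.T@(np.array([x,y,z])-p); cur=np.degrees(np.arctan2(R[1,0],R[0,0]))
    out="shift mm %s tcp %s yaw %.1f j6 %.2f t %.2f tilt %.2f,%.2f"%(np.round(d*1e3,1),np.round(p,4),cur,s["joint_pos"][5],s["t"],*np.degrees(R[:2,2]))
    if yaw is not None: out+=" turn-az %.1f"%(-((yaw-cur+90)%180-90))
    print(out)
def blob(m,amin=150):
    cs,_=cv2.findContours(m.astype(np.uint8),cv2.RETR_EXTERNAL,cv2.CHAIN_APPROX_NONE)
    return [c for c in cs if cv2.contourArea(c)>amin]
E
python3 - <<'E'
from h import *
c=cam("top"); im=c["img"].astype(int)
m=(im[:,:,2]>im[:,:,0]+50)&(im[:,:,2]>im[:,:,1]+35)
for b in blob(m):
    W=np.array([w(c,*q[0],.010)[:2] for q in b],np.float32)
    print(np.round(cv2.minEnclosingCircle(W)[0],4),"rect",[np.round(v,4) for v in cv2.minAreaRect(W)], cv2.boundingRect(b))
for n,u,v,z in [("knobtop",219,262,.084),("collar",219,262,.084),("block corners",223,262,.028),("bar",405,265,.054)]: print(n,np.round(w(c,u,v,z),4))
cr=lambda x,y:cv2.resize(c["img"][y:y+75,x:x+95,::-1],None,fx=4.2,fy=4.2,interpolation=cv2.INTER_CUBIC)
cv2.imwrite("pics/crop.png",np.hstack([cr(177,225),cr(380,230)]))
go(.4,.17,.3); c=cam("wrist"); print(c["T_tool_cam"],c["fovy"])
E
```

```text
[ 0.5768 -0.3447] rect [array([ 0.5767, -0.3445]), array([0.0489, 0.0469]), np.float64(88.8453)] (468, 187, 24, 23)
[0.5846 0.3647] rect [array([0.5839, 0.3654]), array([0.0807, 0.0807]), np.float64(7.9804)] (124, 180, 43, 43)
[ 0.643 -0.185] rect [array([ 0.6431, -0.1852]), array([0.0661, 0.0666]), np.float64(88.8472)] (388, 153, 32, 32)
[0.6586 0.1733] rect [array([0.6579, 0.1732]), array([0.0809, 0.0818]), np.float64(89.3069)] (216, 146, 39, 39)
[0.6538 0.0056] rect [array([0.654 , 0.0053]), array([0.052, 0.085]), np.float64(84.7717)] (301, 145, 27, 41)
knobtop [0.4531 0.1924 0.084 ]
collar [0.4531 0.1924 0.084 ]
block corners [0.4524 0.1966 0.028 ]
bar [ 0.4393 -0.1745  0.054 ]
shift mm [-266.3  329.5  -60.9] tcp [0.167  0.5238 0.2389] yaw 72.3 j6 -0.08 t 0.15 tilt -0.02,-0.05
[[ 9.99999651e-01  3.30322182e-04 -7.66934310e-04  1.96606061e-05]
 [-8.33482717e-05  9.53331054e-01  3.01926968e-01 -7.67703805e-02]
 [ 8.30875470e-04 -3.01926799e-01  9.53330749e-01 -1.35482503e-01]
 [ 0.00000000e+00  0.00000000e+00  0.00000000e+00  1.00000000e+00]] 67.02372262768287
```

View pics/crop.png

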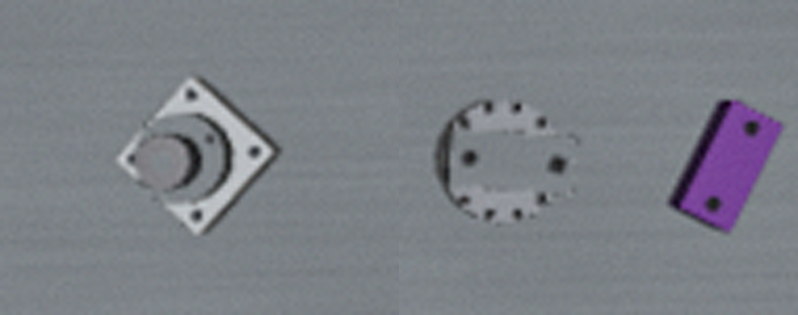

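The steel bar lies on the drum with its holes at about (396,268) and (418,269); the look-alikes are coloured and lie on the bench. The knob+collar+block pile is confirmed at (222,262). I'll move over that pile.

```bash
python3 -m pendant '-.029 .0464 -.001 0 0 0 1;-.029 .0464 -.001 0 0 0 1;-.029 .0464 -.001 0 0 0 1;-.029 .0464 -.001 0 0 0 1;-.029 .0464 -.001 0 0 0 1;-.029 .0464 -.001 0 0 0 1;-.029 .0464 -.001 0 0 0 1;-.029 .0464 -.001 0 0 0 1'; python3 -c "
from h import *
go(.44,.185,.25,49)"
```

```text
t: 1.2
tcp_pos: [0.4568, 0.182, 0.2469]
tcp_rot: [0.0, 0.806, 0.592, 0.0]
ft_force: [0.0, 0.9, 0.1]
gripper_width: 1.002
shift mm [ -2.2 -17.   -3.1] tcp [0.4568 0.182  0.2469] yaw 72.7 j6 -0.98 t 1.20 tilt 0.03,-0.01 turn-az 23.7
```

```bash
python3 -m pendant '0 -.005 0 0 0 8 1;0 -.005 0 0 0 8 1;0 -.005 0 0 0 7.7 1;0 0 0 0 0 0 1'; python3 -c "
from h import *
go(.44,.185,.25,49)
c=cam('wrist'); cv2.imwrite('pics/w1.png',c['img'][:,:,::-1])
import pickle; pickle.dump({k:c[k] for k in('C','M','f','cx','cy')},open('w1.pkl','wb'))
print(px(c,(.453,.192,.084)),px(c,(.6586,.1733,.01)))"
```

```text
t: 1.7
tcp_pos: [0.4452, 0.1849, 0.2463]
tcp_rot: [0.0, 0.914, 0.407, -0.0]
ft_force: [0.8, -0.5, 0.0]
gripper_width: 1.002
shift mm [-3.4 -4.  -3.7] tcp [0.4452 0.1849 0.2463] yaw 48.0 j6 -0.54 t 1.70 tilt -0.02,-0.04 turn-az -1.0
[335.84418834 220.04623608] [437.19095843 339.87848774]
```

View pics/w1.png

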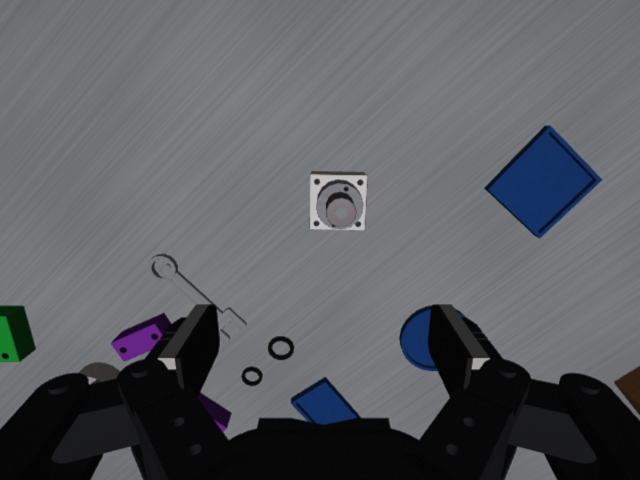

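Wrist view: knob top at about (341,211), collar at (338,203), block corners at (309,173) and (366,230), large round nest at (432,338), square nest at (543,182).

```bash
python3 -c "
from h import *
import pickle; c=pickle.load(open('w1.pkl','rb'))
for n,u,v,z in [('knob',341,211,.084),('collar',339,204,.054),('b1',309,173,.028),('b2',366,173,.028),('b3',366,230,.028),('b4',310,231,.028),('nb',543,182,.008)]: print(n,np.round(w(c,u,v,z),4))
im=cv2.imread('pics/w1.png')[150:250,280:400]; cv2.imwrite('pics/w1c.png',cv2.resize(im,None,fx=6,fy=6,interpolation=cv2.INTER_CUBIC))
g=cv2.imread('pics/w1.png').astype(int); m=(g[:,:,0]>g[:,:,2]+35); m[300:]=0
for b in blob(m): print(cv2.minAreaRect(b), np.round(w(c,*cv2.minAreaRect(b)[0],.01),4))
go(.451,.19,.1)"
```

```text
knob [0.45   0.2004 0.084 ]
collar [0.45   0.1998 0.054 ]
b1 [0.4125 0.1954 0.028 ]
b2 [0.4494 0.2364 0.028 ]
b3 [0.4935 0.1995 0.028 ]
b4 [0.4562 0.1565 0.028 ]
nb [0.5819 0.366  0.008 ]
((544.5, 183.5), (74.95331573486328, 89.09545135498047), 45.0) [0.5832 0.3656 0.01  ]
shift mm [  7.7   0.7 146.4] tcp [0.4454 0.1848 0.2464] yaw 48.1 j6 -0.54 t 1.75 tilt -0.01,-0.04
```

View pics/w1c.png

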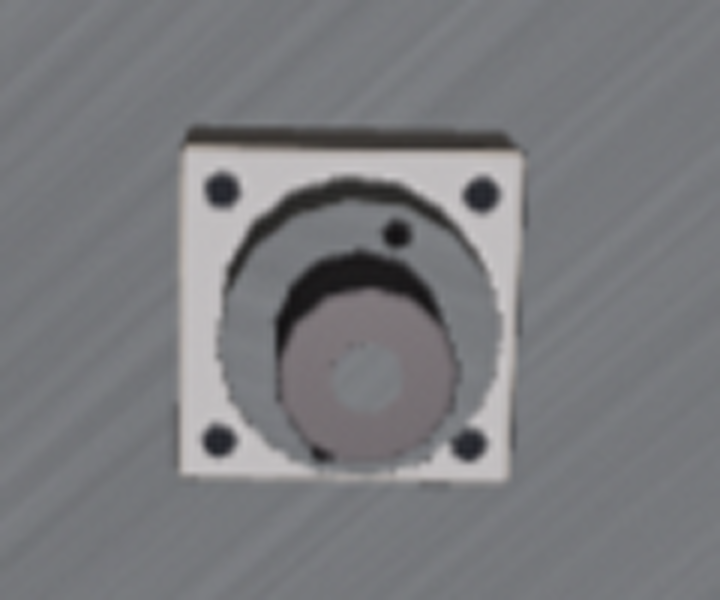

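```bash
python3 -m pendant '.0143 -.0053 .04 0 0 0 1;0 0 .05 0 0 0 1;0 0 .04 0 0 0 1;0 0 .02 0 0 0 1;0 0 0 0 0 0 1'; python3 -c "
from h import *
go(.451,.199,.072,48)"
```

```text
t: 2.38
tcp_pos: [0.4529, 0.1996, 0.0929]
tcp_rot: [0.001, 0.91, 0.415, 0.001]
ft_force: [0.0, 0.6, -0.1]
gripper_width: 1.0
shift mm [-1.8 -1.1 20.9] tcp [0.4529 0.1996 0.0929] yaw 49.0 j6 -0.53 t 2.38 tilt 0.17,0.01 turn-az 1.0
```

```bash
python3 -m pendant '-.0015 -.001 .02 0 0 0.8 1;0 0 .001 0 0 0 1;0 0 0 0 0 0 0;0 0 0 0 0 0 0;0 0 0 0 0 0 0;0 0 0 0 0 0 0;0 0 0 0 0 0 0;0 0 0 0 0 0 0'; python3 -c "
from h import *
go(.451,.199,.072,48)"
```

```text
t: 3.38
tcp_pos: [0.4543, 0.2001, 0.0768]
tcp_rot: [0.001, 0.912, 0.411, 0.005]
ft_force: [0.5, 0.5, 0.1]
gripper_width: 0.276
shift mm [-3.1 -1.8  4.8] tcp [0.4543 0.2001 0.0768] yaw 48.6 j6 -0.53 t 3.38 tilt 0.59,0.15 turn-az 0.6
```

```bash
python3 -m pendant '0 0 0 0 0 0 0;0 0 -.02 0 0 0 0;0 0 -.04 0 0 0 0;0 0 -.04 0 0 0 0;0 0 -.02 0 0 0 0'; python3 -c "
from h import *
go(.577,-.345,.19)
c=cam('wrist'); cv2.imwrite('pics/w2.png',c['img'][:,:,::-1])"
```

```text
t: 4.0
tcp_pos: [0.452, 0.1994, 0.1984]
tcp_rot: [0.001, 0.912, 0.411, 0.003]
ft_force: [-0.6, 0.2, -0.9]
gripper_width: 0.274
shift mm [-325.4  454.     8.6] tcp [0.452  0.1994 0.1984] yaw 48.6 j6 -0.53 t 4.00 tilt 0.33,0.06
```

View pics/w2.png

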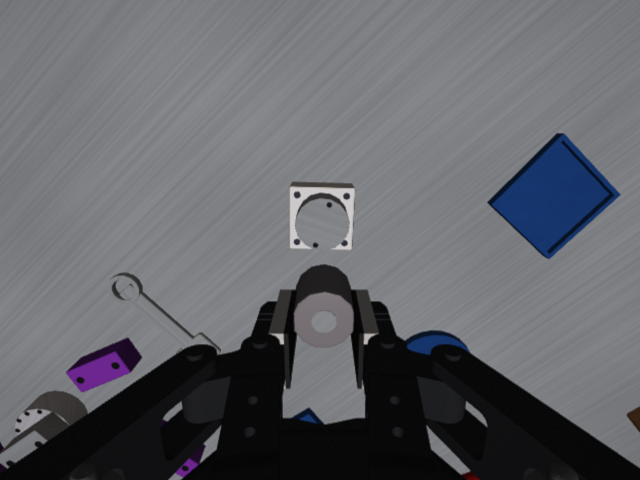

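The knob is held upright between the pads at (323,320); collar and block stayed put at (322,217). I'll carry the knob to the small nest.

```bash
python3 -m pendant '-.0325 .0454 0 0 0 0 0;-.0325 .0454 0 0 0 0 0;-.0325 .0454 0 0 0 0 0;-.0325 .0454 0 0 0 0 0;-.0325 .0454 0 0 0 0 0;-.0325 .0454 0 0 0 0 0;-.0325 .0454 0 0 0 0 0;-.0325 .0454 0 0 0 0 0'; python3 -c "
from h import *
go(.577,-.345,.1)
c=cam('wrist');T=c['T_tool_cam'];q=T[:3,:3].T@(np.array([0,0,-.0072])-T[:3,3]);print(q[:2]/q[2]*c['f']+[c['cx'],c['cy']],c['f']/q[2]); np.save('T.npy',T)"
```

```text
t: 5.05
tcp_pos: [0.5553, -0.2456, 0.1953]
tcp_rot: [-0.0, 0.91, 0.414, 0.004]
ft_force: [0.8, 1.1, 0.0]
gripper_width: 0.274
shift mm [-61.4  81.4  95.1] tcp [ 0.5553 -0.2456  0.1953] yaw 48.9 j6 -1.35 t 5.05 tilt 0.37,0.23
[323.13341686 324.5487853 ] 2491.1214540027613
```

```bash
python3 -m pendant '-.031 .041 0 0 0 0 0;-.031 .041 .02 0 0 0 0;0 0 .04 0 0 0 0;0 0 .03 0 0 0 0;0 0 0 0 0 0 0'; python3 -c "
from h import *
go(.577,-.345,.0275)
c=cam('wrist'); cv2.imwrite('pics/w3.png',c['img'][:,:,::-1])
g=c['img'].astype(int); m=(g[:,:,2]>g[:,:,0]+35)
for b in blob(m):
  W=np.array([w(c,*q[0],.01)[:2] for q in b],np.float32); print(np.round(cv2.minEnclosingCircle(W),4), cv2.boundingRect(b))"
```

```text
t: 5.72
tcp_pos: [0.5764, -0.357, 0.0972]
tcp_rot: [-0.001, 0.911, 0.412, 0.003]
ft_force: [0.9, -0.4, 0.0]
gripper_width: 0.282
shift mm [ 9.  -7.5 69.7] tcp [ 0.5764 -0.357   0.0972] yaw 48.6 j6 -1.48 t 5.72 tilt 0.25,0.21Traceback (most recent call last):
  File "<string>", line 7, in <module>
    W=np.array([w(c,*q[0],.01)[:2] for q in b],np.float32); print(np.round(cv2.minEnclosingCircle(W),4), cv2.boundingRect(b))
                                                                  ~~~~~~~~^^^^^^^^^^^^^^^^^^^^^^^^^^^^^
    return _wrapfunc(a, 'round', decimals=decimals, out=out)
    return _wrapit(obj, method, *args, **kwds)
    conv = _array_converter(obj)
ValueError: setting an array element with a sequence. The requested array has an inhomogeneous shape after 1 dimensions. The detected shape was (2,) + inhomogeneous part.
```

```bash
python3 -m pendant '.009 -.0075 .02 0 0 0 0;0 0 0 0 0 0 0;0 0 0 0 0 0 0'; python3 -c "
from h import *
go(.577,-.345,.0275)
c=cam('wrist'); cv2.imwrite('pics/w3.png',c['img'][:,:,::-1])
g=c['img'].astype(int); m=(g[:,:,2]>g[:,:,0]+35)
for b in blob(m):
  W=np.array([w(c,*q[0],.01)[:2] for q in b],np.float32); r=cv2.minEnclosingCircle(W);print(np.round(r[0],4),r[1],cv2.boundingRect(b))"
```

```text
t: 6.15
tcp_pos: [0.5796, -0.3465, 0.0835]
tcp_rot: [0.003, 0.911, 0.412, 0.005]
ft_force: [-0.2, -0.5, -0.1]
gripper_width: 0.274
shift mm [-1.  -3.5 55.9] tcp [ 0.5796 -0.3465  0.0835] yaw 48.6 j6 -1.46 t 6.15 tilt 0.67,-0.08
[ 0.5755 -0.3454] 0.02598726563155651 (278, 207, 84, 74)
[ 0.6421 -0.1857] 0.03507201001048088 (548, 89, 92, 126)
```

View pics/w3.png

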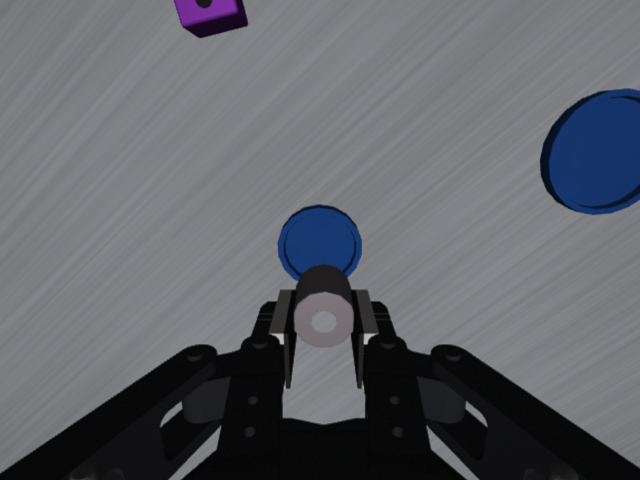

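Small nest centre (320,245) is at about (.576,-.345), matching the top camera. Lowering.

```bash
sed -i 's|^    print(out)|    a=np.degrees(R.T@np.cross(R[:,2],[0,0,-1])); print(out,"level ax %.2f ay %.2f"%(a[0],a[1]),"F",np.round(s["ft_force"],1))|' h.py
python3 -m pendant '-.001 -.003 .02 .5 -.35 0 0;0 0 .02 0 0 0 0;0 0 .008 0 0 0 0;0 0 0 0 0 0 0'; python3 -c "
from h import *
go(.5765,-.345,.0272)"
```

```text
t: 6.7
tcp_pos: [0.5765, -0.3457, 0.0321]
tcp_rot: [0.0, 0.911, 0.412, 0.0]
ft_force: [0.2, 0.0, -0.1]
gripper_width: 0.278
shift mm [ 0.5 -0.4  4.9] tcp [ 0.5765 -0.3457  0.0321] yaw 48.6 j6 -1.46 t 6.70 tilt 0.01,-0.01 level ax 0.01 ay 0.00 F [ 0.2  0.  -0.1]
```

```bash
python3 -m pendant '0 0 .004 0 0 0 0;0 0 .0015 0 0 0 0;0 0 0 0 0 0 0'; python3 -c "
from h import *
go(.5765,-.345,.0272)"
```

```text
t: 7.08
tcp_pos: [0.5769, -0.346, 0.027]
tcp_rot: [0.001, 0.911, 0.412, 0.0]
ft_force: [-0.1, 0.5, -0.1]
gripper_width: 0.276
shift mm [ 0.5 -1.  -0.2] tcp [ 0.5769 -0.346   0.027 ] yaw 48.6 j6 -1.46 t 7.08 tilt 0.06,-0.05 level ax 0.08 ay -0.01 F [-0.1  0.5 -0.1]
```

```bash
for i in 1 2 3; do python3 -m pendant '0 0 .0012 0 0 0 0;0 0 0 0 0 0 0' | grep -E 'tcp_pos|force'; done
```

```text
tcp_pos: [0.5773, -0.3463, 0.027]
ft_force: [-0.1, 0.7, -0.7]
tcp_pos: [0.5776, -0.3465, 0.0268]
ft_force: [-0.5, 0.2, -0.0]
tcp_pos: [0.5779, -0.3467, 0.0267]
ft_force: [0.4, 0.4, -0.6]
```

```bash
python3 -m pendant '0 0 .003 0 0 0 0;0 0 .001 0 0 0 0'
```

```text
t: 8.07
tcp_pos: [0.5785, -0.3471, 0.0266]
tcp_rot: [0.002, 0.911, 0.412, 0.001]
ft_force: [-1.8, 1.5, 3.9]
gripper_width: 0.276
```

Contact is felt at z = .0266, so I'll release.

```bash
python3 -m pendant '0 0 0 0 0 0 .6;0 0 0 0 0 0 .6;0 0 0 0 0 0 .6;0 0 -.03 0 0 0 .8;0 0 -.05 0 0 0 1;0 0 -.05 0 0 0 1;0 0 -.03 0 0 0 1'; python3 -c "
from h import *
go(.43,.22,.19,48)
c=cam('wrist'); cv2.imwrite('pics/w4.png',c['img'][:,:,::-1])"
```

```text
t: 8.95
tcp_pos: [0.5764, -0.3457, 0.1862]
tcp_rot: [-0.001, 0.911, 0.412, -0.001]
ft_force: [-0.1, 0.8, -0.0]
gripper_width: 1.002
shift mm [ 327.7 -483.8   -3.1] tcp [ 0.5764 -0.3457  0.1862] yaw 48.6 j6 -1.46 t 8.95 tilt -0.09,0.05 turn-az 0.6 level ax -0.10 ay 0.03 F [-0.1  0.8 -0. ]
```

View pics/w4.png

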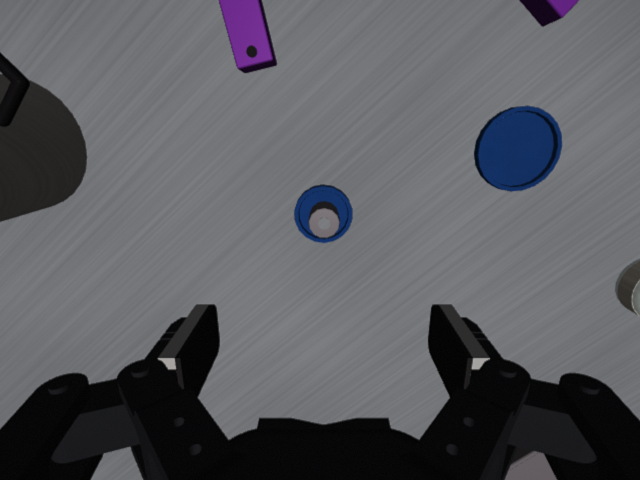

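The knob stands in the small nest, with its top at (323,222) inside the ring. Next the bar: I'll go over pile B and turn the jaws across the bar.

```bash
python3 -m pendant '.0093 -.055 0 0 0 0 1;.0093 -.055 0 0 0 0 1;.0093 -.055 0 0 0 0 1;.0093 -.055 0 0 0 0 1;0 0 -.02 0 0 10.5 1;0 0 -.02 0 0 10.5 1;0 0 -.01 0 0 10.5 1;0 0 0 0 0 10.5 1'; python3 -m pendant '0 0 0 0 0 10 1;0 0 0 0 0 0 1;0 0 0 0 0 0 1'; python3 -c "
from h import *
c=cam('top');p=[w(c,396.4,267.6,.054),w(c,417.9,269,.054)];m=(p[0]+p[1])/2;d=p[0]-p[1];print(m,np.degrees(np.arctan2(d[1],d[0])))
go(m[0],m[1],.18,-3.7)
c=cam('wrist'); u=px(c,m);print(u); x,y=(u-[80,60]).astype(int)
cv2.imwrite('pics/w5.png',cv2.resize(c['img'][y:y+120,x:x+160,::-1],None,fx=5,fy=5,interpolation=cv2.INTER_CUBIC)); print(x,y)
import pickle; pickle.dump({k:c[k] for k in('C','M','f','cx','cy')},open('w5.pkl','wb'))"
```

```text
t: 10.0
tcp_pos: [0.4309, -0.167, 0.2382]
tcp_rot: [0.001, 0.999, 0.048, 0.001]
ft_force: [-0.3, -0.1, -0.2]
gripper_width: 0.999
t: 10.38
tcp_pos: [0.4308, -0.1669, 0.2377]
tcp_rot: [0.001, 0.999, -0.039, 0.001]
ft_force: [0.7, 0.1, -0.2]
gripper_width: 1.0
[ 0.43256853 -0.17865779  0.054     ] 85.12487492095161
shift mm [ 2.6 11.5 57.7] tcp [ 0.4308 -0.1669  0.2377] yaw -4.5 j6 -0.39 t 10.43 tilt 0.07,-0.08 turn-az -0.8 level ax 0.07 ay -0.07 F [-0.2 -0.6 -0.8]
[325.56683621 225.29657325]
245 165
```

View pics/w5.png

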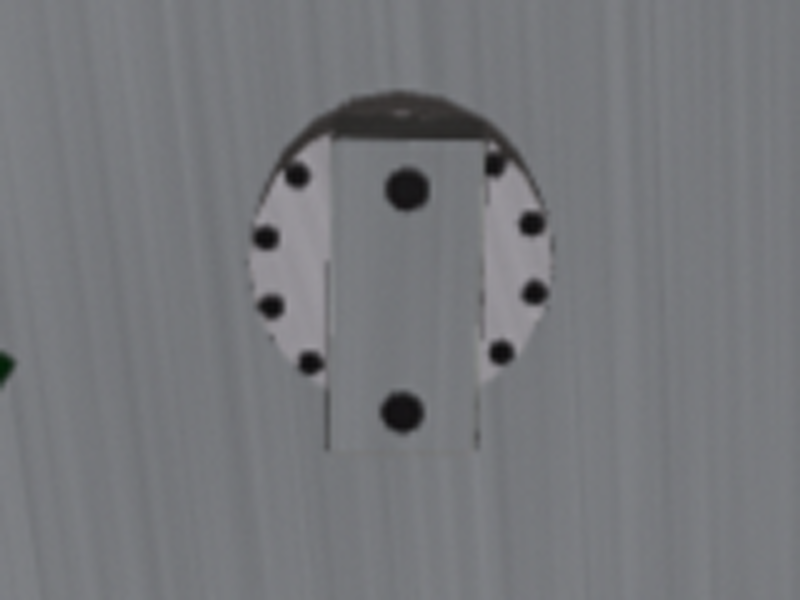

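The bar's holes are at about (326,203) and (325,247) in full pixels, on the drum whose centre is about (325,218). The bare-steel bar is confirmed.

```bash
python3 -c "
from h import *
import pickle; c=pickle.load(open('w5.pkl','rb'))
b=w(c,325.9,225.2,.054); d=w(c,325.2,217.9,.028); print(b,d)
v=w(c,326.4,203,.054)-w(c,325.4,247.4,.054); print(np.degrees(np.arctan2(v[1],v[0])),np.linalg.norm(v))
go(b[0],b[1],.048)"
```

```text
[ 0.43287884 -0.17859081  0.054     ] [ 0.43242973 -0.17834692  0.028     ]
84.34187489757598 0.04207000938482334
shift mm [  2.7  11.2 189.8] tcp [ 0.4308 -0.167   0.2378] yaw -4.6 j6 -0.39 t 10.47 tilt 0.07,-0.08 level ax 0.08 ay -0.08 F [-0.3 -0.6  0.1]
```

```bash
python3 -m pendant '.0027 .0112 .05 0 0 1 1;0 0 .06 0 0 0 1;0 0 .05 0 0 0 1;0 0 .02 0 0 0 1;0 0 0 0 0 0 1'; python3 -c "
from h import *
go(.4328,-.1786,.045,-5.65)"
```

```text
t: 11.1
tcp_pos: [0.4344, -0.1798, 0.0536]
tcp_rot: [0.002, 0.999, -0.044, 0.002]
ft_force: [-0.1, -0.1, 0.4]
gripper_width: 0.997
shift mm [-1.8 -1.1  8.6] tcp [ 0.4344 -0.1798  0.0536] yaw -5.1 j6 -0.40 t 11.10 tilt 0.28,-0.19 turn-az 0.6 level ax 0.16 ay -0.29 F [-0.1 -0.1  0.4]
```

```bash
python3 -m pendant '-.0018 -.001 .0095 .16 -.3 .6 1;0 0 .001 0 0 0 .8;0 0 .001 0 0 0 0;0 0 .001 0 0 0 0;0 0 .001 0 0 0 0;0 0 .001 0 0 0 0;0 0 0 0 0 0 0;0 0 0 0 0 0 0'; python3 -c "
from h import *
go(.4328,-.1786,.045,-5.65)"
```

```text
t: 12.1
tcp_pos: [0.4343, -0.1794, 0.0433]
tcp_rot: [0.001, 0.999, -0.049, 0.002]
ft_force: [-0.2, 0.2, -2.7]
gripper_width: 0.31
shift mm [-1.5 -0.6 -1.7] tcp [ 0.4343 -0.1794  0.0433] yaw -5.6 j6 -0.39 t 12.10 tilt 0.23,-0.14 turn-az 0.1 level ax 0.11 ay -0.25 F [-0.2  0.2 -2.7]
```

```bash
python3 -m pendant '0 0 -.03 0 0 0 0;0 0 -.05 0 0 0 0;0 0 -.04 0 0 0 0;.04 -.041 0 0 0 0 0;.04 -.041 0 0 0 0 0;.04 -.041 0 0 0 0 0;.04 -.041 0 0 0 0 0;.036 -.037 0 0 0 0 0'; python3 -m pendant '0 0 0 0 0 -10 0;0 0 0 0 0 -10 0;0 0 0 0 0 -10 0;0 0 0 0 0 -10 0;0 0 0 0 0 -10 0;0 0 0 0 0 -10 0;0 0 0 0 0 -10 0;0 0 0 0 0 -10 0'; python3 -c "
from h import *
go(.6538,.0055,.09,84.8)"
```

```text
t: 13.1
tcp_pos: [0.6528, 0.0051, 0.1665]
tcp_rot: [0.001, 0.999, -0.052, 0.001]
ft_force: [-0.3, -1.1, -2.9]
gripper_width: 0.311
t: 14.1
tcp_pos: [0.6526, 0.0088, 0.1603]
tcp_rot: [-0.001, 0.783, 0.622, -0.002]
ft_force: [-0.9, 0.1, -2.6]
gripper_width: 0.31
shift mm [-2.8  2.2 70.3] tcp [0.6526 0.0088 0.1603] yaw 76.9 j6 -1.40 t 14.10 tilt -0.31,-0.05 turn-az -7.9 level ax -0.29 ay 0.12 F [-0.9  0.1 -2.6]
```

```bash
python3 -m pendant '-.003 .002 .03 -.3 .1 -7.5 0;0 0 .03 0 0 0 0;0 0 0 0 0 0 0;0 0 0 0 0 0 0'; python3 -c "
from h import *
go(.6538,.0055,.0193,84.8)
c=cam('wrist'); cv2.imwrite('pics/w6.png',c['img'][:,:,::-1])
g=c['img'].astype(int); m=(g[:,:,2]>g[:,:,0]+35)
for b in blob(m):
  W=np.array([w(c,*q[0],.01)[:2] for q in b],np.float32); print(cv2.minAreaRect(W),cv2.boundingRect(b))"
```

```text
t: 14.6
tcp_pos: [0.6537, 0.0054, 0.0988]
tcp_rot: [-0.0, 0.739, 0.674, -0.0]
ft_force: [0.3, -0.1, -1.3]
gripper_width: 0.311
shift mm [ 0.1  0.1 79.5] tcp [0.6537 0.0054 0.0988] yaw 84.8 j6 -1.54 t 14.60 tilt -0.02,0.00 turn-az -0.0 level ax -0.02 ay -0.00 F [ 0.3 -0.1 -1.3]
((0.644521176815033, -0.17927607893943787), (0.056177910417318344, 0.06995589286088943), 69.7291259765625) (0, 204, 88, 100)
((0.6468508839607239, 0.005740432068705559), (0.054461512714624405, 0.07383542507886887), 84.61019897460938) (280, 180, 88, 110)
((0.6587575078010559, 0.16891354322433472), (0.08591103553771973, 0.07759743183851242), 9.49257755279541) (516, 165, 124, 128)
```

View pics/w6.png

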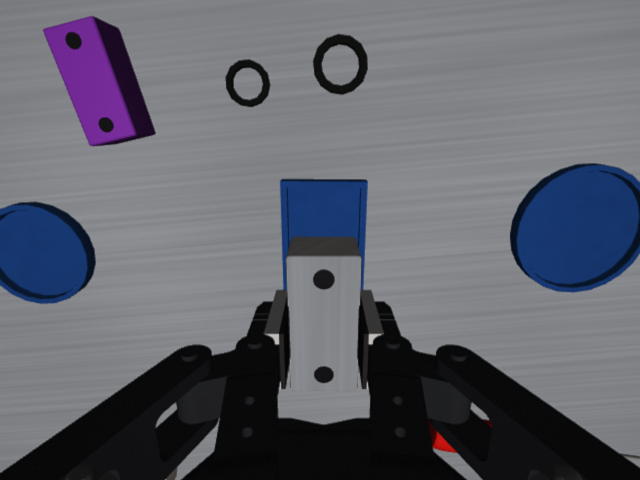

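The bar is held level and lined up with the oblong nest (280–368, 180 down). Lowering.

```bash
python3 -m pendant '0 0 .04 0 0 0 0;0 0 .025 0 0 0 0;0 0 .005 0 0 0 0;0 0 0 0 0 0 0'; python3 -m pendant '0 0 .004 0 0 0 0;0 0 .003 0 0 0 0'; python3 -c "
from h import *
go(.6538,.0055,.0193,84.8)"
```

```text
t: 15.15
tcp_pos: [0.6568, 0.0054, 0.0327]
tcp_rot: [0.003, 0.739, 0.674, 0.003]
ft_force: [0.4, 0.2, -2.5]
gripper_width: 0.314
t: 15.4
tcp_pos: [0.6582, 0.0054, 0.0279]
tcp_rot: [0.004, 0.739, 0.674, 0.004]
ft_force: [0.5, 1.1, -2.4]
gripper_width: 0.306
shift mm [-0.3 -4.5  8.5] tcp [0.6582 0.0054 0.0279] yaw 84.8 j6 -1.54 t 15.40 tilt 0.65,-0.04 turn-az -0.0 level ax 0.65 ay -0.02 F [ 0.5  1.1 -2.4]
```

```bash
python3 -m pendant '0 -.0045 .003 .65 0 0 0;0 0 0 0 0 0 0'; python3 -m pendant '0 0 .004 0 0 0 0;0 0 .001 0 0 0 0'; python3 -c "
from h import *
go(.6538,.0055,.0193,84.8)"
```

```text
t: 15.65
tcp_pos: [0.6535, 0.0058, 0.0249]
tcp_rot: [-0.0, 0.739, 0.674, -0.0]
ft_force: [0.2, 0.2, -2.1]
gripper_width: 0.314
t: 15.9
tcp_pos: [0.6535, 0.0058, 0.0198]
tcp_rot: [-0.0, 0.739, 0.674, 0.0]
ft_force: [0.3, -0.0, -2.7]
gripper_width: 0.313
shift mm [-0.2  0.3  0.5] tcp [0.6535 0.0058 0.0198] yaw 84.8 j6 -1.54 t 15.90 tilt -0.02,0.02 turn-az -0.0 level ax -0.02 ay -0.02 F [ 0.3 -0.  -2.7]
```

```bash
for i in 1 2 ; do python3 -m pendant '0 0 .002 0 0 0 0;0 0 .001 0 0 0 0' | grep -E 'tcp_pos|force'; done;  python3 -c "
from h import *
go(.6538,.0055,.0193,84.8)"
```

```text
tcp_pos: [0.6538, 0.0057, 0.0191]
ft_force: [-6.3, 0.4, 7.6]
tcp_pos: [0.654, 0.0057, 0.0192]
ft_force: [-2.3, -0.5, 2.3]
shift mm [-0.3 -0.2 -0.1] tcp [0.654  0.0057 0.0192] yaw 84.8 j6 -1.54 t 16.40 tilt -0.00,0.02 turn-az -0.0 level ax -0.00 ay -0.01 F [-2.3 -0.5  2.3]
```

```bash
python3 -m pendant '0 0 0 0 0 0 .6;0 0 0 0 0 0 .6;0 0 0 0 0 0 .6;0 0 -.03 0 0 0 .8;0 0 -.05 0 0 0 1;0 0 -.05 0 0 0 1;0 0 -.03 0 0 0 1'; python3 -c "
from h import *
c=cam('wrist'); cv2.imwrite('pics/w7.png',c['img'][:,:,::-1])"; python3 -m pendant '-.04 -.0403 0 0 0 0 1;-.04 -.0403 0 0 0 0 1;-.04 -.0403 0 0 0 0 1;-.04 -.0403 0 0 0 0 1;-.038 -.038 0 0 0 0 1;0 0 0 0 0 0 1;0 0 0 0 0 0 1'; python3 -c "
from h import *
go(.4325,-.1784,.1)
c=cam('wrist'); cv2.imwrite('pics/w8.png',np.vstack([cv2.resize(c['img'][:,:,::-1],(400,300)),cv2.resize(cv2.imread('pics/w7.png'),(400,300))]))
cv2.imwrite('pics/w8full.png',c['img'][:,:,::-1])
import pickle; pickle.dump({k:c[k] for k in('C','M','f','cx','cy')},open('w8.pkl','wb'))
print(px(c,(.4325,-.1784,.028)))"
```

```text
t: 17.27
tcp_pos: [0.6533, 0.0057, 0.1809]
tcp_rot: [-0.002, 0.739, 0.674, -0.001]
ft_force: [0.2, 0.5, 0.3]
gripper_width: 0.999
t: 18.2
tcp_pos: [0.4329, -0.1781, 0.1842]
tcp_rot: [0.002, 0.738, 0.674, 0.002]
ft_force: [-0.7, 0.1, 0.2]
gripper_width: 0.998
shift mm [-0.3 -0.8 84.2] tcp [ 0.4329 -0.1781  0.1842] yaw 84.8 j6 -1.97 t 18.20 tilt 0.30,-0.06 level ax 0.30 ay 0.03 F [-0.7  0.1  0.2]
[323.4123175  219.54300192]
```

View pics/w8.png

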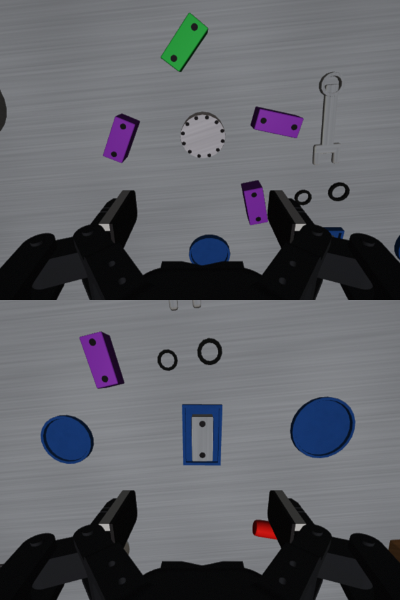

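Lower picture: the bar lies flat in the oblong nest. Upper picture: the drum is at about (325,216) in full pixels, still in place, with purple look-alikes 30–50 mm either side. I'll go down on the drum.

```bash
python3 -m pendant '.0005 -.003 .05 .3 0 0 .93;0 0 .05 0 0 0 .93;0 0 .04 0 0 0 .93;0 0 .01 0 0 0 .93;0 0 0 0 0 0 .93'; python3 -c "
from h import *
go(.430,-.1775,.016,84.8)"
```

```text
t: 18.88
tcp_pos: [0.4356, -0.1752, 0.031]
tcp_rot: [0.002, 0.736, 0.677, 0.001]
ft_force: [-0.8, -0.2, 0.7]
gripper_width: 0.927
shift mm [-2.8 -5.5 15. ] tcp [ 0.4356 -0.1752  0.031 ] yaw 85.2 j6 -1.97 t 18.88 tilt 0.24,-0.15 turn-az 0.4 level ax 0.25 ay 0.13 F [-0.8 -0.2  0.7]
```

```bash
python3 -m pendant '-.0028 -.0055 .010 .25 .13 0 .93;0 0 0 0 0 0 .93'; python3 -c "
from h import *
go(.430,-.1775,.016,84.8)"
```

```text
t: 19.12
tcp_pos: [0.431, -0.178, 0.0224]
tcp_rot: [0.001, 0.736, 0.677, 0.001]
ft_force: [-0.5, 0.4, -0.2]
gripper_width: 0.93
shift mm [ 0.4 -1.   6.4] tcp [ 0.431  -0.178   0.0224] yaw 85.3 j6 -1.98 t 19.12 tilt 0.16,-0.08 turn-az 0.5 level ax 0.17 ay 0.07 F [-0.5  0.4 -0.2]
```

```bash
python3 -m pendant '0 -.001 .006 .15 .07 0 .93;0 0 .001 0 0 0 0;0 0 .001 0 0 0 0;0 0 .0005 0 0 0 0;0 0 .0005 0 0 0 0;0 0 0 0 0 0 0;0 0 0 0 0 0 0'; python3 -c "
from h import *
go(.430,-.1775,.016,84.8)"
```

```text
t: 20.0
tcp_pos: [0.4306, -0.1785, 0.0164]
tcp_rot: [0.001, 0.736, 0.677, 0.0]
ft_force: [0.1, 0.6, -1.4]
gripper_width: 0.676
shift mm [ 0.9 -0.7  0.4] tcp [ 0.4306 -0.1785  0.0164] yaw 85.2 j6 -1.98 t 20.00 tilt 0.13,-0.07 turn-az 0.4 level ax 0.13 ay 0.06 F [ 0.1  0.6 -1.4]
```

```bash
python3 -m pendant '0 0 -.02 0 0 0 0;0 0 -.05 0 0 0 0;0 0 -.05 0 0 0 0;.052 .0278 0 0 0 0 0;.052 .0278 0 0 0 0 0;.052 .0278 0 0 0 0 0;.052 .0278 0 0 0 0 0;.052 .0278 0 0 0 0 0'; python3 -m pendant '.052 .0278 0 0 0 0 0;.040 .021 0 0 0 0 0;0 0 0 0 0 0 0;0 0 0 0 0 0 0';python3 -c "
from h import *
go(.6583,.1733,.09)"
```

```text
t: 21.0
tcp_pos: [0.594, 0.0734, 0.1396]
tcp_rot: [0.001, 0.738, 0.674, 0.0]
ft_force: [1.7, -0.2, -2.4]
gripper_width: 0.674
t: 21.5
tcp_pos: [0.652, 0.1671, 0.1367]
tcp_rot: [-0.0, 0.737, 0.676, -0.001]
ft_force: [-0.1, -0.2, -3.1]
gripper_width: 0.676
shift mm [ 6.8  5.8 46.6] tcp [0.652  0.1671 0.1367] yaw 85.1 j6 -1.30 t 21.50 tilt -0.11,-0.05 level ax -0.11 ay 0.06 F [-0.1 -0.2 -3.1]
```

```bash
python3 -m pendant '.0066 .005 .04 0 0 0 0;0 0 0 0 0 0 0;0 0 0 0 0 0 0'; python3 -c "
from h import *
go(.6583,.1733,.0204)
c=cam('wrist'); cv2.imwrite('pics/w9.png',c['img'][:,:,::-1])
g=c['img'].astype(int); m=(g[:,:,2]>g[:,:,0]+35)
for b in blob(m):
  W=np.array([w(c,*q[0],.01)[:2] for q in b],np.float32); r=cv2.minEnclosingCircle(W);print(np.round(r[0],4),r[1],cv2.boundingRect(b), 'near edge x',W[:,0].min(),'y',W[:,1].min(),W[:,1].max())"
```

```text
t: 21.88
tcp_pos: [0.6573, 0.1706, 0.0978]
tcp_rot: [-0.0, 0.738, 0.675, -0.001]
ft_force: [0.2, 0.0, -3.1]
gripper_width: 0.675
shift mm [ 2.9  0.9 77.4] tcp [0.6573 0.1706 0.0978] yaw 84.9 j6 -1.30 t 21.88 tilt -0.08,-0.06 level ax -0.07 ay 0.07 F [ 0.2  0.  -3.1]
[0.6535 0.0044] 0.05102898180484772 (16, 199, 109, 123) near edge x 0.60816 y -0.026882544 0.035513546
[0.658  0.1729] 0.04290884733200073 (262, 184, 132, 94) near edge x 0.61534685 y 0.13020456 0.21543376
[0.5868 0.343 ] 0.04467927664518356 (576, 24, 64, 161) near edge x 0.54412276 y 0.3194365 0.36614326
```

Both cameras put the large round nest at (.658,.173). Lowering the drum.

```bash
python3 -m pendant '.0027 .0005 .03 0 0 0 0;0 0 .025 0 0 0 0;0 0 .007 0 0 0 0;0 0 0 0 0 0 0'; python3 -c "
from h import *
go(.6581,.1730,.0204)"
```

```text
t: 22.42
tcp_pos: [0.6602, 0.1722, 0.0406]
tcp_rot: [0.002, 0.738, 0.674, 0.002]
ft_force: [0.2, -0.1, -3.0]
gripper_width: 0.678
shift mm [ 0.6 -2.3 20.1] tcp [0.6602 0.1722 0.0406] yaw 84.8 j6 -1.29 t 22.43 tilt 0.33,0.01 level ax 0.33 ay -0.04 F [ 0.2 -0.1 -3. ]
```

```bash
python3 -m pendant '.0006 -.0023 .011 .33 0 0 0;0 0 0 0 0 0 0'; python3 -m pendant '0 0 .005 0 0 0 0;0 0 .003 0 0 0 0;0 0 .001 0 0 0 0'; python3 -c "
from h import *
go(.6581,.1730,.0204)"
```

```text
t: 22.68
tcp_pos: [0.6587, 0.1731, 0.0309]
tcp_rot: [0.0, 0.738, 0.674, 0.001]
ft_force: [-0.4, -0.2, -2.5]
gripper_width: 0.677
t: 23.05
tcp_pos: [0.6592, 0.1732, 0.022]
tcp_rot: [0.001, 0.738, 0.674, 0.002]
ft_force: [-0.1, 0.0, -4.1]
gripper_width: 0.679
shift mm [-0.3 -1.   1.6] tcp [0.6592 0.1732 0.022 ] yaw 84.8 j6 -1.29 t 23.05 tilt 0.18,0.08 level ax 0.17 ay -0.10 F [-0.1  0.  -4.1]
```

```bash
python3 -m pendant '0 -.001 .002 .17 -.1 0 0;0 0 .001 0 0 0 0'; python3 -m pendant '0 0 .002 0 0 0 0;0 0 .001 0 0 0 0'; python3 -c "
from h import *
go(.6581,.1730,.0204)"
```

```text
t: 23.3
tcp_pos: [0.6586, 0.1733, 0.0205]
tcp_rot: [0.0, 0.738, 0.674, 0.0]
ft_force: [-7.2, -1.4, 12.3]
gripper_width: 0.676
t: 23.55
tcp_pos: [0.6587, 0.1733, 0.0205]
tcp_rot: [0.0, 0.738, 0.675, -0.0]
ft_force: [-2.7, -0.4, 1.3]
gripper_width: 0.677
shift mm [-0.4 -0.6  0.1] tcp [0.6587 0.1733 0.0205] yaw 84.8 j6 -1.29 t 23.55 tilt 0.04,-0.04 level ax 0.04 ay 0.04 F [-2.7 -0.4  1.3]
```

```bash
python3 -m pendant '0 0 0 0 0 0 .9;0 0 0 0 0 0 .9;0 0 0 0 0 0 .9;0 0 -.03 0 0 0 1;0 0 -.05 0 0 0 1;0 0 -.05 0 0 0 1;0 0 -.03 0 0 0 1'; python3 -c "
from h import *
c=cam('wrist'); cv2.imwrite('pics/w10.png',c['img'][:,:,::-1])";  python3 -m pendant '.0019 -.0515 0 0 0 0 1;.0019 -.0515 0 0 0 0 1;.0019 -.0515 0 0 0 0 1;.0019 -.0515 0 0 0 0 1;0 0 0 0 0 10 1;0 0 0 0 0 10 1;0 0 0 0 0 10 1;0 0 0 0 0 7 1'; python3 -m pendant '0 0 0 0 0 0 1;0 0 0 0 0 0 1'; python3 -c "
from h import *
go(.4518,.1997,.1,48)
c=cam('wrist'); cv2.imwrite('pics/w11.png',np.vstack([cv2.resize(c['img'][:,:,::-1],(400,300)),cv2.resize(cv2.imread('pics/w10.png'),(400,300))]))
cv2.imwrite('pics/w11full.png',c['img'][:,:,::-1])
import pickle; pickle.dump({k:c[k] for k in('C','M','f','cx','cy')},open('w11.pkl','wb'))
print(px(c,(.4518,.1997,.054)),px(c,(.4534,.197,.028)))"
```

```text
t: 24.42
tcp_pos: [0.6578, 0.1733, 0.1822]
tcp_rot: [-0.001, 0.738, 0.675, -0.002]
ft_force: [-0.2, -0.8, -0.9]
gripper_width: 0.999
t: 25.48
tcp_pos: [0.448, 0.2003, 0.1852]
tcp_rot: [0.001, 0.918, 0.396, 0.002]
ft_force: [-0.2, 0.8, -0.3]
gripper_width: 0.994
t: 25.72
tcp_pos: [0.448, 0.2003, 0.185]
tcp_rot: [0.001, 0.917, 0.398, 0.002]
ft_force: [-0.7, 0.1, -0.4]
gripper_width: 1.0
shift mm [ 1.9  2.9 85. ] tcp [0.448  0.2003 0.185 ] yaw 46.9 j6 -0.49 t 25.73 tilt 0.26,0.03 turn-az -1.1 level ax 0.17 ay -0.20 F [-0.7  0.1 -0.4]
[325.52087857 232.67506969] [324.19586078 227.14864634]
```

View pics/w11.png

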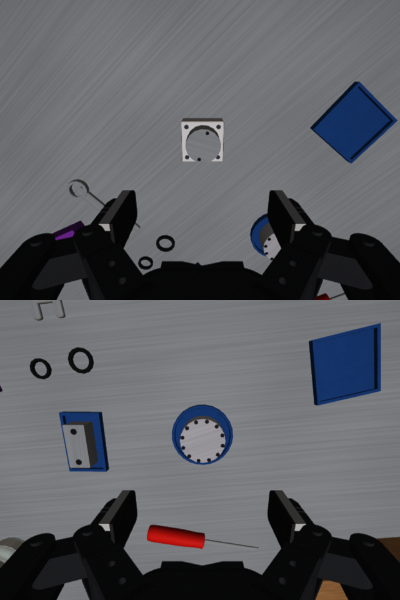

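The drum lies in the large round nest. The collar is at about (325,229) and the block at (324,226) in full pixels, undisturbed. Going for the collar.

```bash
python3 -m pendant '.0018 .001 .05 .17 -.2 -1 1;0 0 .05 0 0 0 1;0 0 .02 0 0 0 1;0 0 0 0 0 0 1'; python3 -c "
from h import *
go(.4505,.2005,.044,48)"
```

```text
t: 26.28
tcp_pos: [0.4515, 0.2013, 0.0626]
tcp_rot: [0.0, 0.912, 0.409, 0.002]
ft_force: [-1.0, 0.3, 0.7]
gripper_width: 1.001
shift mm [-1.4 -0.3 18.6] tcp [0.4515 0.2013 0.0626] yaw 48.3 j6 -0.52 t 26.27 tilt 0.17,0.05 turn-az 0.3 level ax 0.09 ay -0.15 F [-1.   0.3  0.7]
```

```bash
python3 -m pendant '-.0014 0 .0185 .1 -.15 .3 1;0 0 .001 0 0 0 .8;0 0 .001 0 0 0 0;0 0 .001 0 0 0 0;0 0 .0005 0 0 0 0;0 0 0 0 0 0 0;0 0 0 0 0 0 0;0 0 0 0 0 0 0'; python3 -c "
from h import *
go(.4505,.2005,.044,48)"
```

```text
t: 27.28
tcp_pos: [0.4521, 0.2008, 0.0431]
tcp_rot: [0.0, 0.913, 0.407, 0.002]
ft_force: [-0.7, -0.8, -2.5]
gripper_width: 0.492
shift mm [-1.3 -1.  -1. ] tcp [0.4521 0.2008 0.0431] yaw 48.1 j6 -0.52 t 27.27 tilt 0.23,0.08 turn-az 0.1 level ax 0.11 ay -0.21 F [-0.7 -0.8 -2.5]
```

```bash
python3 -m pendant '0 0 -.02 0 0 0 0;0 0 -.05 0 0 0 0;0 0 -.05 0 0 0 0;-.0198 .0495 0 0 0 0 0;-.0198 .0495 0 0 0 0 0;-.0198 .0495 0 0 0 0 0;-.0198 .0495 0 0 0 0 0;-.0198 .0495 0 0 0 0 0'; python3 -m pendant '-.0198 .0495 0 0 0 0 0;-.0198 .0495 0 0 0 0 0;-.016 .04 0 0 0 0 0;0 0 0 0 0 0 0;0 0 0 0 0 0 0';python3 -c "
from h import *
go(.643,-.185,.09)"
```

```text
t: 28.28
tcp_pos: [0.5724, -0.0426, 0.1673]
tcp_rot: [0.0, 0.912, 0.41, 0.002]
ft_force: [0.3, 1.6, -0.8]
gripper_width: 0.49
t: 28.9
tcp_pos: [0.641, -0.1843, 0.1655]
tcp_rot: [-0.0, 0.913, 0.408, 0.002]
ft_force: [0.3, 0.5, -1.5]
gripper_width: 0.494
shift mm [ 0.5  1.9 75.5] tcp [ 0.641  -0.1843  0.1655] yaw 48.2 j6 -1.19 t 28.90 tilt 0.18,0.10 level ax 0.06 ay -0.20 F [ 0.3  0.5 -1.5]
```

```bash
python3 -m pendant '.0005 .001 .05 0 -.2 0 0;0 0 .05 0 0 0 0;0 0 .01 0 0 0 0;0 0 0 0 0 0 0'; python3 -c "
from h import *
go(.643,-.185,.0191)
c=cam('wrist');g=c['img'].astype(int); m=(g[:,:,2]>g[:,:,0]+35)
for b in blob(m):
  W=np.array([w(c,*q[0],.01)[:2] for q in b],np.float32); r=cv2.minEnclosingCircle(W);print(np.round(r[0],4),r[1],cv2.boundingRect(b))"
```

```text
t: 29.4
tcp_pos: [0.643, -0.1813, 0.0557]
tcp_rot: [0.001, 0.912, 0.41, 0.001]
ft_force: [0.6, -0.0, -1.5]
gripper_width: 0.489
shift mm [-2.8  2.3 36.6] tcp [ 0.643  -0.1813  0.0557] yaw 48.4 j6 -1.19 t 29.40 tilt 0.20,-0.09 level ax 0.21 ay -0.07 F [ 0.6 -0.  -1.5]
[ 0.5758 -0.3455] 0.026064710691571236 (0, 326, 84, 75)
[ 0.642 -0.185] 0.03487659618258476 (253, 214, 129, 86)
[ 0.6557 -0.0212] 0.0386703722178936 (566, 0, 74, 148)
```

```bash
python3 -m pendant '-.0028 .0018 .022 .2 -.07 0 0;0 0 .003 0 0 0 0;0 0 0 0 0 0 0'; python3 -c "
from h import *
go(.6425,-.185,.0191)"
```

```text
t: 29.82
tcp_pos: [0.6443, -0.1855, 0.0329]
tcp_rot: [0.002, 0.912, 0.41, 0.002]
ft_force: [0.8, -0.2, -1.4]
gripper_width: 0.494
shift mm [-0.8 -1.7 13.8] tcp [ 0.6443 -0.1855  0.0329] yaw 48.4 j6 -1.19 t 29.82 tilt 0.28,-0.11 level ax 0.28 ay -0.10 F [ 0.8 -0.2 -1.4]
```

```bash
python3 -m pendant '-.0008 -.0017 .009 .28 -.1 0 0;0 0 .003 0 0 0 0;0 0 0 0 0 0 0'; python3 -c "
from h import *
go(.6425,-.185,.0191)"
```

```text
t: 30.2
tcp_pos: [0.6426, -0.185, 0.0206]
tcp_rot: [0.0, 0.912, 0.41, 0.0]
ft_force: [0.5, 0.2, -1.5]
gripper_width: 0.492
shift mm [-0.  -0.1  1.5] tcp [ 0.6426 -0.185   0.0206] yaw 48.4 j6 -1.20 t 30.20 tilt 0.01,-0.00 level ax 0.01 ay -0.01 F [ 0.5  0.2 -1.5]
```

```bash
python3 -m pendant '0 0 .002 0 0 0 0;0 0 .001 0 0 0 0'; python3 -m pendant '0 0 .002 0 0 0 0;0 0 .001 0 0 0 0';  python3 -c "
from h import *
go(.6425,-.185,.0191)"
```

```text
t: 30.45
tcp_pos: [0.6428, -0.1851, 0.0187]
tcp_rot: [0.0, 0.912, 0.41, 0.0]
ft_force: [-7.3, 1.2, 14.0]
gripper_width: 0.491
t: 30.7
tcp_pos: [0.643, -0.1852, 0.0188]
tcp_rot: [0.0, 0.912, 0.41, 0.0]
ft_force: [-1.5, 0.1, 1.8]
gripper_width: 0.491
shift mm [-0.2 -0.5 -0.3] tcp [ 0.643  -0.1852  0.0188] yaw 48.4 j6 -1.20 t 30.70 tilt 0.05,-0.02 level ax 0.05 ay -0.02 F [-1.5  0.1  1.8]
```

```bash
python3 -m pendant '0 0 0 0 0 0 .75;0 0 0 0 0 0 .75;0 0 0 0 0 0 .75;0 0 -.03 0 0 0 1;0 0 -.05 0 0 0 1;0 0 -.05 0 0 0 1;0 0 -.03 0 0 0 1'; python3 -c "
from h import *
c=cam('wrist'); cv2.imwrite('pics/w12.png',c['img'][:,:,::-1])";  python3 -m pendant '.0198 -.0492 0 0 0 0 1;.0198 -.0492 0 0 0 0 1;.0198 -.0492 0 0 0 0 1;.0198 -.0492 0 0 0 0 1;.0198 -.0492 0 0 0 0 1;.0198 -.0492 0 0 0 0 1;.0198 -.0492 0 0 0 0 1;.016 -.04 0 0 0 0 1'; python3 -m pendant '0 0 0 0 0 0 1;0 0 0 0 0 0 1'; python3 -c "
from h import *
go(.453,.1975,.1,48)
c=cam('wrist'); cv2.imwrite('pics/w13.png',np.vstack([cv2.resize(c['img'][:,:,::-1],(400,300)),cv2.resize(cv2.imread('pics/w12.png'),(400,300))]))
cv2.imwrite('pics/w13full.png',c['img'][:,:,::-1])
g=c['img']; m=(g.min(2)>170)
for b in blob(m,500):
  r=cv2.minAreaRect(np.array([w(c,*q[0],.028)[:2] for q in b],np.float32)); print(r,cv2.boundingRect(b))
print(px(c,(.453,.1975,.028)))"
```

```text
t: 31.58
tcp_pos: [0.642, -0.1848, 0.1804]
tcp_rot: [-0.001, 0.912, 0.41, -0.001]
ft_force: [0.3, -0.2, -0.7]
gripper_width: 0.999
t: 32.62
tcp_pos: [0.4543, 0.194, 0.183]
tcp_rot: [0.002, 0.913, 0.408, 0.003]
ft_force: [1.3, 0.5, -0.1]
gripper_width: 1.0
t: 32.88
tcp_pos: [0.4532, 0.1957, 0.1828]
tcp_rot: [0.002, 0.912, 0.41, 0.003]
ft_force: [0.3, -0.3, -0.0]
gripper_width: 1.002
shift mm [ 0.9 -1.8 82.8] tcp [0.4532 0.1957 0.1828] yaw 48.4 j6 -0.53 t 32.88 tilt 0.35,-0.05 turn-az 0.4 level ax 0.30 ay -0.19 F [ 0.3 -0.3 -0. ]
((0.45303693413734436, 0.196782648563385), (0.05363946408033371, 0.053922977298498154), 46.79631805419922) (291, 187, 67, 64)
[324.10337007 218.68783606]
```

View pics/w13.png

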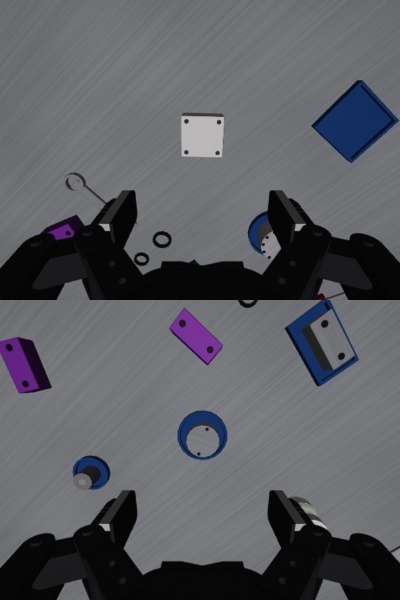

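Lower picture: the collar lies in its nest, with the knob and bar still seated. Upper picture: the block is at (324,218) in full pixels, yaw about 47°. I'll go down on the block.

```bash
python3 -m pendant '.0008 -.0015 .05 .3 -.2 1.5 1;0 0 .05 0 0 0 1;0 0 .035 0 0 0 1;0 0 0 0 0 0 1'; python3 -c "
from h import *
go(.453,.197,.016,46.9)"
```

```text
t: 33.42
tcp_pos: [0.4565, 0.194, 0.0451]
tcp_rot: [0.0, 0.919, 0.394, 0.002]
ft_force: [0.2, 0.4, 0.2]
gripper_width: 1.0
shift mm [-0.3 -4.6 29. ] tcp [0.4565 0.194  0.0451] yaw 46.4 j6 -0.50 t 33.42 tilt 0.18,0.06 turn-az -0.5 level ax 0.09 ay -0.17 F [0.2 0.4 0.2]
```

```bash
python3 -m pendant '-.0003 -.0046 .018 .1 -.17 -.4 1;0 0 .002 0 0 0 1;0 0 0 0 0 0 1'; python3 -c "
from h import *
go(.453,.197,.016,46.9)"
```

```text
t: 33.8
tcp_pos: [0.4549, 0.197, 0.0265]
tcp_rot: [0.0, 0.918, 0.397, 0.002]
ft_force: [0.7, 0.8, 0.1]
gripper_width: 0.995
shift mm [-1.3 -1.4 10.5] tcp [0.4549 0.197  0.0265] yaw 46.8 j6 -0.50 t 33.80 tilt 0.21,0.07 turn-az -0.1 level ax 0.10 ay -0.19 F [0.7 0.8 0.1]
```

```bash
python3 -m pendant '-.0013 -.0014 .010 .1 -.19 0 1;0 0 .001 0 0 0 0;0 0 .001 0 0 0 0;0 0 .0005 0 0 0 0;0 0 .0005 0 0 0 0;0 0 0 0 0 0 0;0 0 0 0 0 0 0'; python3 -c "
from h import *
go(.453,.197,.016,46.9)"
```

```text
t: 34.67
tcp_pos: [0.4536, 0.1973, 0.0155]
tcp_rot: [0.0, 0.918, 0.397, 0.001]
ft_force: [-0.1, -0.5, -1.2]
gripper_width: 0.639
shift mm [-0.7 -0.2 -0.5] tcp [0.4536 0.1973 0.0155] yaw 46.8 j6 -0.50 t 34.67 tilt 0.12,0.03 turn-az -0.1 level ax 0.06 ay -0.11 F [-0.1 -0.5 -1.2]
```

```bash
python3 -m pendant '0 0 -.02 0 0 0 0;0 0 -.05 0 0 0 0;0 0 -.05 0 0 0 0;.053 -.005 0 0 0 0 0;.053 -.005 0 0 0 0 0;.053 -.005 0 0 0 0 0;.048 -.005 0 0 0 0 0;0 0 0 0 0 9 0'; python3 -m pendant '0 0 0 0 0 10 0;0 0 0 0 0 10 0;0 0 0 0 0 9.5 0;0 0 0 0 0 0 0;0 0 0 0 0 0 0';python3 -c "
from h import *
go(.5837,.3655,.09,8)"
```

```text
t: 35.67
tcp_pos: [0.5836, 0.3667, 0.1393]
tcp_rot: [-0.0, 0.947, 0.322, 0.001]
ft_force: [-1.0, 0.2, -2.1]
gripper_width: 0.643
t: 36.3
tcp_pos: [0.5828, 0.367, 0.1364]
tcp_rot: [0.0, 0.998, 0.065, -0.001]
ft_force: [-0.6, 0.5, -1.7]
gripper_width: 0.644
shift mm [ 0.8  1.5 46.4] tcp [0.5828 0.367  0.1364] yaw 7.4 j6 0.37 t 36.30 tilt -0.09,-0.06 turn-az -0.6 level ax 0.04 ay 0.10 F [-0.6  0.5 -1.7]
```

```bash
python3 -m pendant '.0008 .0015 .04 0 .1 -.5 0;0 0 0 0 0 0 0;0 0 0 0 0 0 0'; python3 -c "
from h import *
go(.5837,.3655,.0195,8)
c=cam('wrist'); cv2.imwrite('pics/w14.png',c['img'][:,:,::-1])
g=c['img'].astype(int); m=(g[:,:,2]>g[:,:,0]+35)
for b in blob(m):
  W=np.array([w(c,*q[0],.01)[:2] for q in b],np.float32); print(cv2.minAreaRect(W),cv2.boundingRect(b))"
```

```text
t: 36.67
tcp_pos: [0.5845, 0.366, 0.0977]
tcp_rot: [-0.0, 0.997, 0.072, 0.001]
ft_force: [0.1, 0.9, -1.2]
gripper_width: 0.643
shift mm [-1.1  0.4 78.2] tcp [0.5845 0.366  0.0977] yaw 8.3 j6 0.35 t 36.67 tilt 0.13,0.03 turn-az 0.3 level ax -0.01 ay -0.13 F [ 0.1  0.9 -1.2]
((0.5805420279502869, 0.3867688477039337), (0.08251448720693588, 0.03841042146086693), 8.27868938446045) (255, 186, 133, 60)
```

View pics/w14.png

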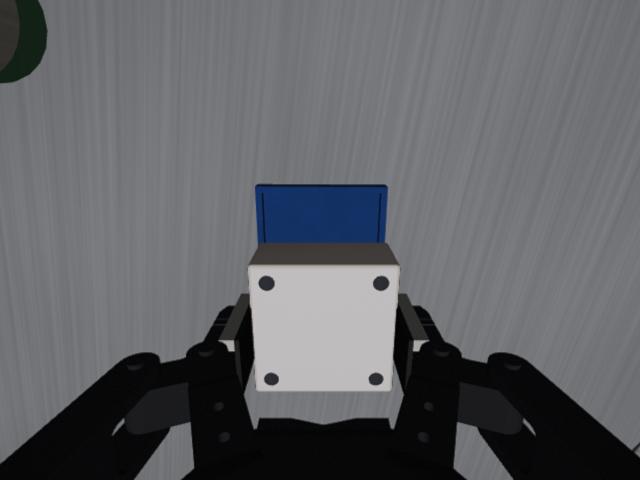

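The block is held square to its nest (255–388, 186 down), and its centre is confirmed at (.584,.365). Lowering.

```bash
python3 -m pendant '-.001 .0005 .03 0 -.1 0 0;0 0 .025 0 0 0 0;0 0 .005 0 0 0 0;0 0 0 0 0 0 0'; python3 -c "
from h import *
go(.5837,.3653,.0195,8)"
```

```text
t: 37.22
tcp_pos: [0.586, 0.3668, 0.0422]
tcp_rot: [-0.002, 0.997, 0.073, 0.004]
ft_force: [-0.7, 0.4, -1.9]
gripper_width: 0.641
shift mm [-2.7  1.2 22.7] tcp [0.586  0.3668 0.0422] yaw 8.4 j6 0.35 t 37.23 tilt 0.40,0.21 turn-az 0.4 level ax -0.15 ay -0.43 F [-0.7  0.4 -1.9]
```

```bash
python3 -m pendant '-.0027 .0012 .015 -.15 -.43 .3 0;0 0 .002 0 0 0 0;0 0 0 0 0 0 0'; python3 -c "
from h import *
go(.5837,.3653,.0195,8)"
```

```text
t: 37.6
tcp_pos: [0.5844, 0.3657, 0.0264]
tcp_rot: [-0.001, 0.998, 0.071, 0.001]
ft_force: [-0.2, -0.3, -1.8]
gripper_width: 0.638
shift mm [-0.8  0.3  6.9] tcp [0.5844 0.3657 0.0264] yaw 8.1 j6 0.35 t 37.60 tilt 0.12,0.07 turn-az 0.1 level ax -0.05 ay -0.12 F [-0.2 -0.3 -1.8]
```

```bash
python3 -m pendant '-.0008 0 .005 -.05 -.12 0 0;0 0 .001 0 0 0 0'; python3 -m pendant '0 0 .002 0 0 0 0;0 0 .001 0 0 0 0'; python3 -m pendant '0 0 .002 0 0 0 0;0 0 .001 0 0 0 0'; python3 -c "
from h import *
go(.5837,.3653,.0195,8)"
```

```text
t: 37.85
tcp_pos: [0.5838, 0.3657, 0.0204]
tcp_rot: [-0.0, 0.998, 0.071, 0.0]
ft_force: [0.8, 0.1, -1.7]
gripper_width: 0.64
t: 38.1
tcp_pos: [0.5842, 0.366, 0.0195]
tcp_rot: [-0.0, 0.998, 0.071, 0.001]
ft_force: [-3.8, -2.2, 9.0]
gripper_width: 0.643
t: 38.35
tcp_pos: [0.5844, 0.3661, 0.0195]
tcp_rot: [-0.0, 0.997, 0.071, 0.001]
ft_force: [-1.2, -0.4, 0.8]
gripper_width: 0.638
shift mm [-0.8  0.7 -0. ] tcp [0.5844 0.3661 0.0195] yaw 8.1 j6 0.35 t 38.35 tilt 0.09,0.03 turn-az 0.1 level ax -0.02 ay -0.09 F [-1.2 -0.4  0.8]
```

```bash
python3 -m pendant '0 0 0 0 0 0 .9;0 0 0 0 0 0 .9;0 0 0 0 0 0 .9;0 0 -.03 0 0 0 1;0 0 -.05 0 0 0 1;0 0 -.05 0 0 0 1;0 0 -.04 0 0 0 1;0 0 0 0 0 0 1'; python3 -m pendant '0 .05 -.02 0 0 0 1;0 .05 -.02 0 0 0 1;-.05 .01 0 0 0 0 1;-.05 .01 0 0 0 0 1;-.05 0 0 0 0 0 1;-.04 0 0 0 0 0 1;0 0 0 0 0 0 1;0 0 0 0 0 0 1'; python3 -c "
from h import *
c=cam('top'); im=c['img']
cv2.imwrite('pics/top1.png',cv2.resize(im[135:245,110:510,::-1],None,fx=2,fy=2,interpolation=cv2.INTER_CUBIC))
s=cam('scene')['img'];cv2.imwrite('pics/fin.png',np.vstack([cv2.imread('pics/top1.png'),cv2.resize(s[190:470,130:510,::-1],(516,380))  if 0 else np.pad(cv2.resize(s[190:470,130:510,::-1],(514,379)),((0,0),(0,286),(0,0)))]))"
```

```text
t: 39.35
tcp_pos: [0.5842, 0.366, 0.1936]
tcp_rot: [-0.0, 0.998, 0.071, 0.0]
ft_force: [-0.1, 0.4, -0.5]
gripper_width: 1.005
t: 40.35
tcp_pos: [0.406, 0.2145, 0.2274]
tcp_rot: [0.001, 0.998, 0.07, -0.004]
ft_force: [0.0, -0.5, -0.1]
gripper_width: 1.0
```

View pics/fin.png

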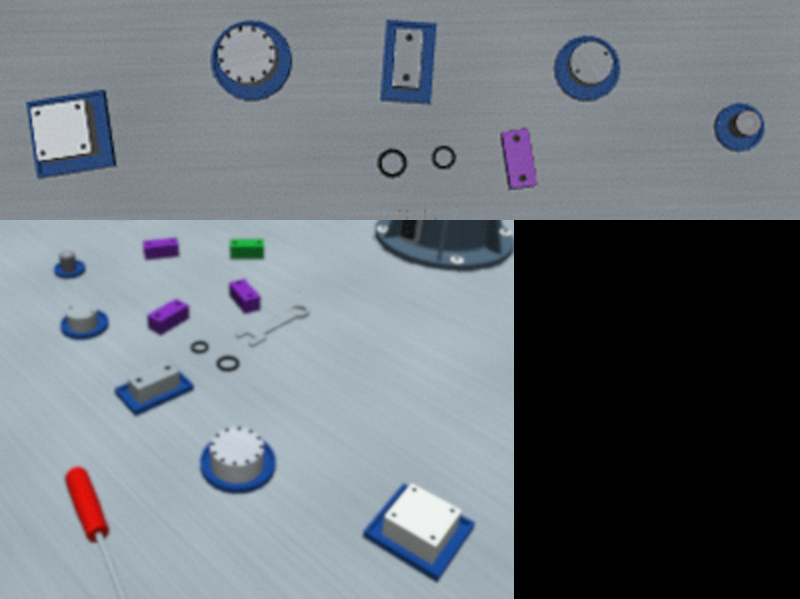

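All five parts sit in their nests: block (62,129), drum (246,55), bar (408,58), collar (591,62) and knob (748,123). The offsets fit parallax, and the gripper is open and clear.

```bash
python3 -c "
from cell import ctrl
print(ctrl.hand_in())"
```

```text
the job is handed in; nothing more can be done
None
```

I took both piles apart and put all five parts in their nests, then handed the job in at about 40 s of the 128 s. The order was knob, bar, drum, collar, block. Each part was lowered until the wrist force showed it touching the nest floor, at the height I had worked out for it, and only then released.

The last top and scene pictures show each part upright in its matching nest, with the gripper open and clear. The purple and green look-alikes were left alone and appear undisturbed. The largest contact force I read while setting parts down was about 14 N. Wrist and top cameras agreed on the nest positions to 1–2 mm. The piles needed corrections of 2–3 mm after a closer look. No check failed. The arm drifted a few millimetres in some rows, and I corrected that before each contact.

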